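Pump a bench clamp onto a milk tin and hold it

TASK

Set the green tin down upright (without dropping it) on the plate of the red bench clamp, between the sliding jaw and the cork vee, and let go of it. Then pump the clamp's two black squeeze bars, opening and closing, until the jaw pad has pushed the tin into the vee and the pad's spring stem is pressed in about halfway (its yellow half just gone), never to its stop. Move the jaw only by pumping, leave the other things alone, mind the clear screen behind the clamp, and finish while still squeezing the bars so that the tin stays held for opening.

Things in the scene. Friction and masses are not known exactly. Their poses are not given: they have to be found in the camera images.
- clamp: One-hand ratchet bar clamp fixed to the worktop. Origin on the worktop on its centre line, midway between the two squeeze bars; x runs along the clamp from the bars to the tin's place (the way the jaw advances), z up. Dark base plate x -80 to 199 mm, 56 mm wide, its top 12 mm above the worktop. Red rear block and front posts at x = -56 and 48 mm, 60 mm high.
- grip (a point): Point midway between the two black upright squeeze bars, 100 mm above the worktop; fixed. Bars: 24 mm wide, tops 125 mm above the worktop, free to grip above 70 mm, outer faces at x = -34 and +34 mm when released. Fingers go outside both and close along the clamp's x: both bars move equally inward, to 34 mm outer width at the stop.
- seat (a point): Where the centre of the tin's underside lies when pushed into the vee: on the plate's top, 150.5 mm along clamp x. Flat, nothing at its sides. z up, x along the clamp. The tin may be set down up to 15 mm short, centred on the clamp's line, of it (towards the bars); the jaw pushes it home.
- trigger (a joint): Travel of each squeeze bar, m: 0 released, 0.017 at the stop; springs of 3 to 4 N part the bars. Squeezing advances the jaw equally through a pawl on 4 mm teeth (up to 4 mm idle per squeeze); on opening the jaw stays. Its drag holds only about 4 N: more pressure lasts only while the bars are squeezed.
- pad (a joint): How far the jaw pad's spring stem is pressed into the red barrel, m: 0 free, 0.018 at the stop; spring 1 N per mm. The wanted value is about 0.009 (5 to 13 mm). The 18 mm stem's rear half is yellow and enters the barrel first.
- jaw: The sliding jaw: steel toothed bar, red barrel 23 mm across and sprung cork pad, all below 62 mm above the worktop. To be moved only by the squeeze bars. Axes as the clamp's; its origin is at the clamp's origin when fully retracted and moves along the clamp's x axis by up to 50 mm.
- pad_face (a point): Centre of the pad's cork face that meets the tin, 46 mm above the worktop; the pad is 36 mm wide and 32 mm high. x points along the clamp towards the tin. 20 to 32 mm from the near side of a seated tin at the start.
- tin: Green and white milk tin, 57 mm in diameter, 72 mm high, about 0.18 kg, origin at the centre of its underside, standing upright.
- cup: Blue demitasse cup with ear, 65x83x53 mm, bystander. Origin at its underside.
- timer: White timer, 58x62x18 mm, bystander. Origin at its underside.
- light: Tea light, 38 mm wide, 15 mm high, bystander. Origin at its underside.
- bell: Brass service bell, 68 mm wide, 53 mm high, bystander. Origin at its underside.
- vee (a point): Middle of the cork vee's upper edge, 65 mm above the worktop, at the far end of the clamp; the vee opens towards the bars. Red upright behind it 56 mm wide, top 70 mm above the worktop.
- cinnamon: Cinnamon jar with red cap, 44 mm wide, 98 mm high, bystander. Origin at its underside.
- screen_edge (a point): Left upright edge of a clear, almost invisible acrylic screen behind the clamp, marked 0.3 m above the worktop. The screen is rigid, 5 mm thick, 1 m high, stands on the worktop and runs from this edge to the robot's right (towards -y) at this same x. Keep the gripper and arm on the robot's side of it.

How it is judged (in metres and radians):
On the way, in this order (a step that is already met when the one before it is completed fails the run):
1. the tin, still held, stands upright on the clamp's plate between pad and vee (contact force between the fingers and tin above 0.5 N and z of tin in the frame of seat between -0.004 and 0.005 m and y of tin in the frame of seat between -0.01 and 0.01 m and x of tin in the frame of seat below 0.006 m and x of tin in the frame of pad_face above 0.0275 m and angle between tin's own z axis and vertical below 0.12 rad), for 0.05 s.
2. the tin stands there released, the pad not yet pressed (contact force between the fingers and tin below 0.2 N and z of tin in the frame of seat between -0.004 and 0.004 m and horizontal distance between tin and seat below 0.025 m and value of joint pad below 0.001 m and angle between tin's own z axis and vertical below 0.1 rad), for 0.2 s.
3. pumped by the bars, the jaw pad touches the tin and the stem begins to go in (value of joint pad above 0.002 m and x of tin in the frame of pad_face below 0.032 m and horizontal distance between tin and seat below 0.02 m), for 0.05 s.
At the end, for the whole second after the job is handed in: The fingers are still squeezing the bars (over 3 N), the pad's stem is pressed in 5 to 13 mm against the tin, and the tin stands upright on the plate in the vee, within 8 mm of the seat point, untouched by the fingers (value of joint pad between 0.005 and 0.013 m and contact force between the fingers and clamp above 3 N and value of joint trigger above 0.002 m and contact force between the fingers and tin below 0.2 N and x of tin in the frame of pad_face between 0.0255 and 0.032 m and horizontal distance between tin and seat below 0.008 m and angle between tin's own z axis and vertical below 0.1 rad and z of tin in the frame of seat between -0.004 and 0.005 m and linear speed of tin below 0.02 m/s); the arm keeps its last pose, push and grip.
It fails at once if the pad's stem is pressed in to its stop (over 16.5 mm) (value of joint pad above 0.0165 m).
It fails at once if the jaw or its pad is pushed by the fingers (contact force between the fingers and jaw above 2 N).
It fails at once if a bystander is moved more than 20 mm (distance of any of cinnamon, timer, light, bell, cup from where it was at the start of the episode above 0.02 m).
It also fails if it takes over 70 s, if anything falls off the work surface, if the arm or the gripper's body presses on something with over 40 N, if the wrist force passes 120 N, or if a joint passes its speed limit or range.

ROBOT

A 6-joint arm with a two-finger parallel gripper is mounted at the origin on a cart in front of the work surface, level with it; the furniture and walls round the work are solid. World frame = base frame: x ahead of the robot, y to its left, z up, the work surface at z = 0. Lengths are in mm, angles in rad, forces in N, time in s.
With the tool pointing down it reaches from about 275 to 1000 mm from the base axis. Payload 8.4 kg.
Tool frame: the origin (TCP) lies at the very end of the fingers, on their centre line; the grasp point (between the pads) lies 19 mm behind it; z points along the fingers, y is the line along which they close (so a half turn about z gives the same grasp; the last joint's range is limited). The gripper opens to 85 mm and grips with 20 to 120 N. Pads are 22 mm wide; open, the fingers measure 114 mm over their backs; the gripper's body (76 mm by 85 mm) begins 54 mm behind the grasp point. The pads swing forward as they close: fully open they stand 13 mm farther back than shut.
Start: joints at [1.317, 0.353, 1.633, -0, 1.155, -0.002], TCP at [155.716, 605.293, 191.881] pointing down, gripper open.
Joint ranges: [-2.63, 2.63], [-0.92, 2.1], [0.06, 2.66], [-1.3, 4.44], [0, 2.69], [-3.02, 3.02]. Speed limits (rad/s): [2.22, 2.22, 2.79, 3.14, 3.14, 3.14].

INTERFACE

Orientations are given as a rotation vector (axis times angle).
In Python, from station import ctrl, vision gives the robot as it stands.
- The arm moves only by the tool move_arm, never from a script. Its argument "targets" is a list of rows, each a list of 2 entries, a list of its own where there are three numbers: the shift along the tool's x, y, z in m, then the turn about the tool's z in rad. A call has exactly 5 rows; each row is the pose to reach, as a shift and turn from the pose commanded when the call began, along the tool's axes at that moment; what a row does not reach only later rows make up. A row lasts 1/10 s, in which the tool goes at most 50 mm and 8.59 degrees, less where a joint would pass 70% of its speed; a pose out of reach is approached as far as the arm can. A call with a gripper value outside its range is refused whole. "fingers" is the closure, from -1 (fully open) to 1 (shut), set as the call begins (left out, the last holds). The fingers move at their own pace and stop on an object; "squeeze" is the grip in N (left out, the last holds). Time passes only in rows, so rows that repeat a pose let the fingers close, or fill a call up. It gives the time, the measured TCP pose, the force, the opening and the grip force at its end, in the units of the state.
- ctrl.read_state(): the state, without advancing time (a new reading comes with each control period).
- vision.camera(name): name is "scene" or "top" or "wrist"; returns a dict with "img" (480x640x3 uint8, red, green, blue), "intrinsics" (3x3 intrinsics, pixels), "R" (3x3) and "t" (3): a world point X has camera coordinates R X + t. Camera axes: x right, y down, z forward; pixel columns grow to the right and rows downward; lengths in mm; the calibration is good to about 2 mm. A picture is of the moment at which its call begins. There is no depth.
- ctrl.finish_job(): hands the job in; it is judged then, once.
The state is a dict: "time_s": time; "joint_pos": joint angles; "joint_velocities": joint speeds; "joint_efforts": joint torques, N m; "eef_pos": TCP position; "ee_rot": TCP orientation; "force": force on the tool from outside, world axes, zero at the start; "wrist_torque": the same for the moment, N m; "opening": finger opening in mm; "grasp_force": force on a finger pad.
Only numpy, scipy, OpenCV 4.12 (cv2) and the standard library are available. Lean on these libraries where they do the work, as an engineer would, in place of code of your own. Each camera call takes 0.05 s, during which the arm holds its last target. There are 200 camera calls.

## Working session

There is one attempt and no reset: what is moved stays moved. The work goes in short steps, Python scripts to look and compute and a tool call to move; the robot and the scene stay as the last step left them, time stands still between calls to the robot, and variables do not carry over. Pictures are saved under pics/ and viewed, at most 10 in all, crops included, and the job is handed in when it is done.

Besides the shell and the picture viewer there is one more tool, called after "Call:" by a JSON object that holds its "api" and its "payload", one argument or row to a line. move_arm: Moves the arm, as the interface text tells. Its arguments: {"type":"object","properties":{"targets":{"type":"array"},"fingers":{"type":"number"},"squeeze":{"type":"number"}},"required":["targets"]}

```bash
ls; mkdir -p pics
cat > h.py <<'E'
import numpy as np, cv2
from station import ctrl, vision
def shot(n,f):
    c=vision.camera(n); cv2.imwrite(f'pics/{f}.png',cv2.cvtColor(c['img'],cv2.COLOR_RGB2BGR))
    np.savez(f'pics/{f}.npz',**c); return c
def load(f): return dict(np.load(f'pics/{f}.npz'))
def ray(c,uv):
    K,R,t=c['intrinsics'],c['R'],c['t']
    return -R.T@t, R.T@np.linalg.inv(K)@np.array([uv[0],uv[1],1.])
def onz(c,uv,z):
    o,d=ray(c,uv); return o+d*(z-o[2])/d[2]
def proj(c,X):
    p=c['intrinsics']@(c['R']@np.array(X,float)+c['t']); return p[:2]/p[2]
E
python3 - <<'E'
from h import *
for n in('scene','top'):
    c=shot(n,n+'0'); print(n,-c['R'].T@c['t'],c['R'][2])
print(ctrl.read_state())
E
```

```text
pics
scene [9.35508744e-01 1.07308527e+03 1.08093909e+03] [ 0.39624252 -0.55231622 -0.73344302]
top [ 322.78117265  399.47751573 1131.77121527] [ 0.16820713 -0.00341319 -0.98574576]
{'time_s': 0.1, 'joint_pos': array([ 1.31661743e+00,  3.53564370e-01,  1.63403323e+00, -1.72563180e-06,
        1.15519238e+00, -2.40734763e-03]), 'joint_velocities': array([-0.0015664 , -0.00127641, -0.00497702, -0.00088423, -0.00018158,
        0.0008194 ]), 'joint_efforts': array([-2.83870777e-04, -6.06355047e+01, -3.42817426e+01,  9.71629902e-05,
        4.04867227e-03, -1.66079229e-05]), 'eef_pos': array([155.59058073, 604.85344201, 191.25719923]), 'ee_rot': array([-3.94417912e-01, -3.11658191e+00,  1.86553992e-03]), 'force': array([ 0.05490573, -0.29377937,  0.83687706]), 'wrist_torque': array([-0.05876478,  0.00474056, -0.01649649]), 'grasp_force': 0.0, 'opening': 85.26789734670118}
```

View pics/scene0.png

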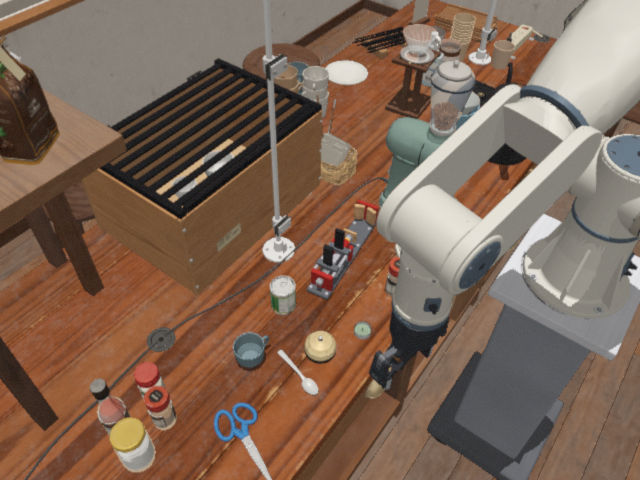

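View pics/top0.png

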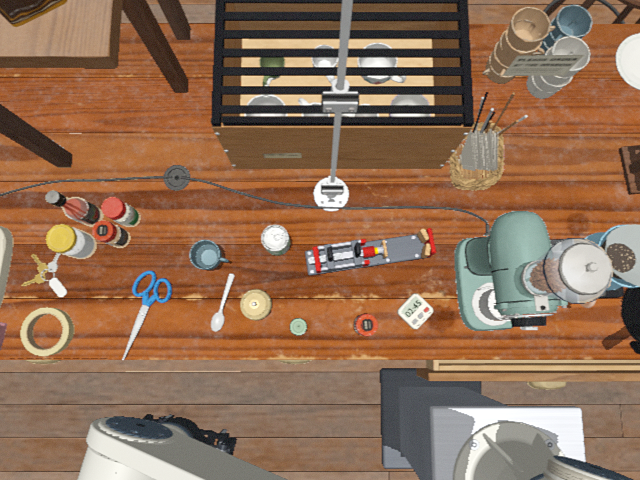

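The scene view shows the tin at (283,295), clamp from (318,285) to (370,210). In the top view the tin is at (275,238) and the clamp runs from (310,262) to (432,240), along roughly −y. I'll enlarge both.

Run:
```python
from h import *
a=cv2.imread('pics/top0.png')[180:340,240:450]; b=cv2.imread('pics/scene0.png')[150:330,220:420]
cv2.imwrite('pics/c1.png',cv2.resize(a,(788,600),interpolation=cv2.INTER_CUBIC))
cv2.imwrite('pics/c2.png',cv2.resize(b,None,fx=3.3,fy=3.3,interpolation=cv2.INTER_CUBIC))
c=load('top0')
hsv=cv2.cvtColor(c['img'],cv2.COLOR_RGB2HSV)
# tin top: bright low-sat near (275,238)
m=((hsv[...,1]<90)&(hsv[...,2]>110)).astype(np.uint8); w=np.zeros_like(m); w[215:262,255:298]=1; m*=w
n,l,s,ce=cv2.connectedComponentsWithStats(m); i=1+np.argmax(s[1:,4]); print(s[i],ce[i],onz(c,ce[i],72))
for uv in [(310,262),(432,240)]: print(onz(c,uv,12))
```

```text
[261 224  28  31 644] [274.34627329 238.37732919] [505.9101047 494.5175566  72.       ]
[463.13291679 420.04383149  12.        ]
[512.6965709 147.4264271  12.       ]
```

View pics/c1.png

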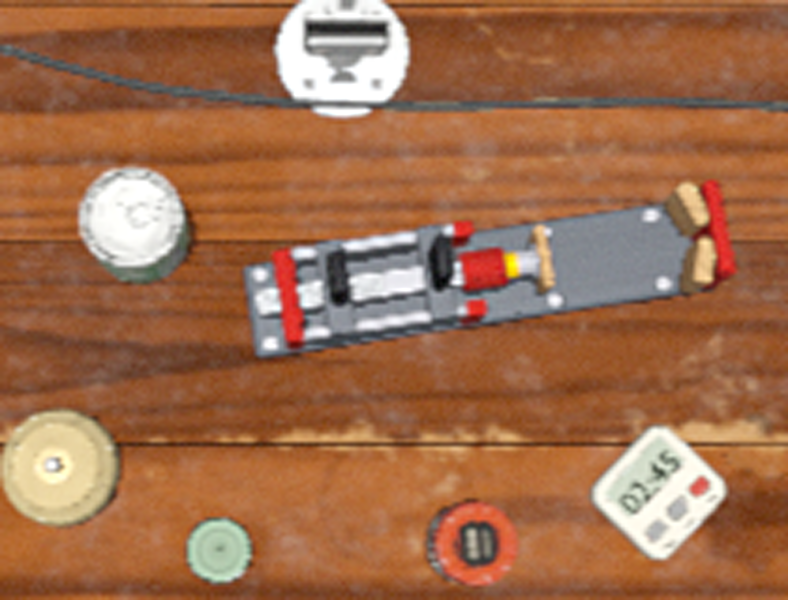

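View pics/c2.png

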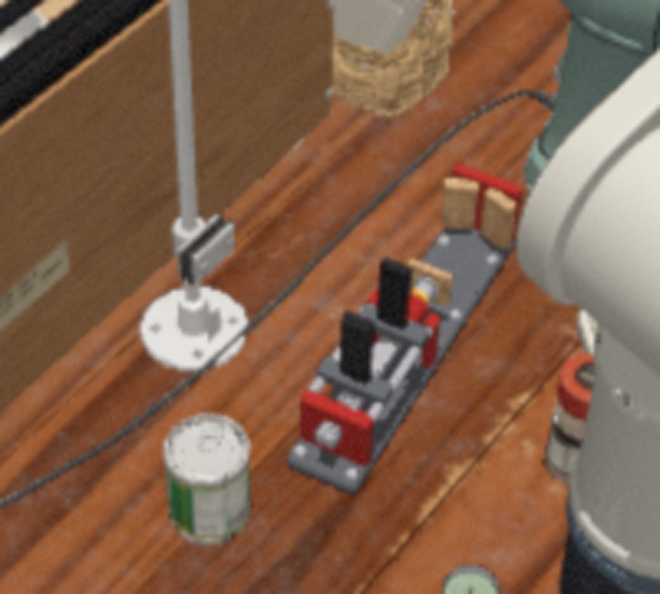

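The crops show the tin lid centred at (134,218)/3.75 in the crop, the grey plate's rear corners at (247,268) and (258,356), the two black bars at about (338,275) and (442,262), the pad face at x≈552 and the red vee upright from (712,183) to (727,277). Now I'll compute poses, using the screen stand for the screen position.

Run:
```python
from h import *
c=load('top0'); s=load('scene0')
T=lambda u,v:(240+u/3.752-.4,180+v/3.75-.4)
S=lambda u,v:(220+u/3.3-.35,150+v/3.3-.35)
P=lambda u,v,z:onz(c,T(u,v),z)
rl,rr=P(247,268,12),P(258,356,12); fl,fr=P(665,205,12),P(700,290,12)
print('corners',rl,rr,fl,fr,np.linalg.norm(rl-rr))
d=(fl-rl)+(fr-rr); d[2]=0; d/=np.linalg.norm(d); print('dir',d, 'yaw',np.arctan2(d[1],d[0]))
o=(rl+rr)/2+80*d; o[2]=0; print('origin',o)
y=np.cross([0,0,1],d)
def loc(X): X=X-o; return np.array([X@d,X@y,X[2]])
print('red rear', loc(P(282,252,60)),loc(P(293,345,60)))
print('bars', loc(P(338,275,125)),loc(P(442,262,125)))
print('veetop', loc(P(712,183,70)),loc(P(727,277,70)))
print('padtop', loc(P(541,228,62)),loc(P(550,292,62)))
# bars top in scene
print('scene bars',loc(onz(s,S(356,314),125)),loc(onz(s,S(396,262),125)))
print('scene corners',loc(onz(s,S(289,462),12)),loc(onz(s,S(353,492),12)))
print('stand base',onz(c,(331.5,193),0),'scene',onz(s,S(193,325),0))
# stand clips: triangulate lower and upper
def tri(a,b):
    (o1,d1),(o2,d2)=ray(c,a),ray(s,b); A=np.c_[d1,-d2]; k=np.linalg.lstsq(A,o2-o1,rcond=None)[0]
    return o1+k[0]*d1,o2+k[1]*d2
print('clip hi',tri((340,102),(275,65)))
print('tin scene',onz(s,S(207,445),72), 'top',onz(c,(274.3,238.4),72))
hsv=cv2.cvtColor(s['img'],cv2.COLOR_RGB2HSV)
print('dots',[loc(P(u,v,12)) for u,v in [(262,274),(270,343),(651,215),(663,283),(556,300)]])
```

```text
corners [487.63433814 430.29382164  12.        ] [435.26216165 423.56523616  12.        ] [525.71424227 180.93305524  12.        ] [474.5067664  161.81984134  12.        ] 52.80263944260673
dir [ 0.14958635 -0.98874867  0.        ] yaw -1.4206464246127326
origin [473.41515787 347.82963564   0.        ]
red rear [-58.15022577  25.3394256   60.        ] [-59.86749156 -28.11104114  60.        ]
bars [-31.4028009  -1.4997925 125.       ] [ 24.5699736   -2.86509604 125.        ]
veetop [188.75923307  26.54920137  70.        ] [187.1229698  -27.68766864  70.        ]
padtop [89.60236924 16.69126783 62.        ] [ 88.37725624 -20.28695585  62.        ]
scene bars [-29.29138093   4.79212584 125.        ] [ 26.77247256   2.67470175 125.        ]
scene corners [-85.81015375  24.96134904  12.        ] [-87.01914236 -26.61043292  12.        ]
stand base [624.05933688 371.46418013   0.        ] scene [627.15192029 371.08081722   0.        ]
clip hi (array([604.71895229, 373.0909169 , 522.11116613]), array([608.10224353, 374.84462293, 523.59987002]))
tin scene [510.30436141 494.34595415  72.        ] top [505.86141454 494.61466358  72.        ]
dots [array([-71.13657675,  21.50694708,  12.        ]), array([-72.47850361, -19.84849107,  12.        ]), array([163.47964474,  22.0247936 ,  12.        ]), array([163.14537053, -19.34581912,  12.        ]), array([ 98.64297417, -19.87382308,  12.        ])]
```

```bash
cat >> h.py <<'E'
from scipy.spatial.transform import Rotation as Ro
D=np.array([.1496,-.9887,0]); Y=np.array([.9887,.1496,0]); O=np.array([473.0,350.3,0])
def C(x,y,z): return O+D*x+Y*y+np.array([0,0,z])
def go(X,axis=None):
    s=ctrl.read_state(); R=Ro.from_rotvec(s['ee_rot']).as_matrix()
    d=R.T@(np.array(X)-s['eef_pos'])
    out=[np.round(d/1000,4).tolist()]
    if axis is not None:
        a=R.T@axis; t=np.arctan2(-a[0],a[1]); t=(t+np.pi/2)%np.pi-np.pi/2; out.append(round(t,3))
    print(out); return out
E
python3 -c "
from h import *
go([507.5,494.5,160],Y)"
```

```text
[[-0.3683, -0.0192, 0.0313], np.float64(1.169)]
```

Call:
{"api": "move_arm", "payload": {
  "targets": [
    [[-0.04,-0.002,0],0.14],
    [[-0.085,-0.004,0],0.28],
    [[-0.13,-0.006,0],0.42],
    [[-0.175,-0.008,0],0.56],
    [[-0.22,-0.011,0],0.7]
  ],
  "fingers": -1,
  "squeeze": 30
}}

```text
time_s: 0.6
eef_pos: [367.5, 538.9, 191.5]
ee_rot: [-1.447, -2.788, 0.001]
force: [-0.5, 0.7, 0.7]
opening: 85.3
grasp_force: 0.0
```

```bash
python3 -c "
from h import *
go([507.5,494.5,160],Y)"
```

```text
[[-0.1169, 0.0889, 0.0315], np.float64(0.463)]
```

Call:
{"api": "move_arm", "payload": {
  "targets": [
    [[-0.035,0.025,0.01],0.12],
    [[-0.065,0.05,0.02],0.24],
    [[-0.095,0.07,0.03],0.36],
    [[-0.117,0.089,0.0315],0.463],
    [[-0.117,0.089,0.0315],0.463]
  ]
}}

```text
time_s: 1.1
eef_pos: [509.5, 494.3, 159.1]
ee_rot: [2.048, 2.381, -0.001]
force: [-0.2, -0.1, 0.4]
opening: 85.5
grasp_force: 0.0
```

Run:
```python
from h import *
w=shot('wrist','w1'); print(-w['R'].T@w['t'])
s=ctrl.read_state(); print(s['eef_pos'],go([507.5,494.5,27],Y))
print(proj(w,[507.5,494.5,72]),proj(w,[507.5+28,494.5,72]))
```

```text
[499.72194148 560.07272446 341.41696646]
[[-0.0004, -0.0, 0.1324], np.float64(0.004)]
[507.58997406 495.0337454  159.36038459] [[-0.0004, -0.0, 0.1324], np.float64(0.004)]
[323.42915223 231.19609969] [360.30482063 236.63566068]
```

View pics/w1.png

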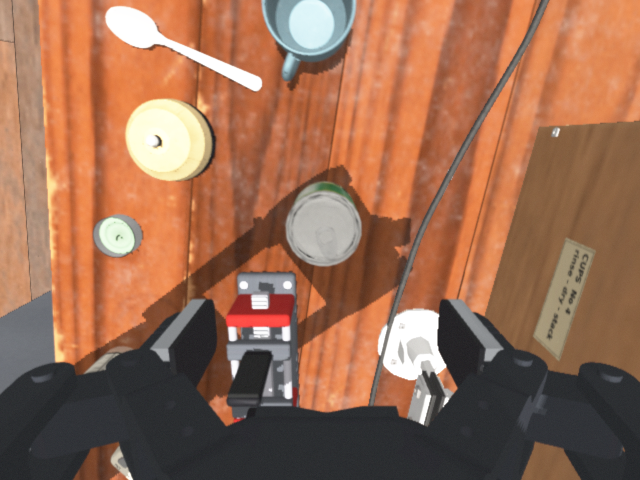

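The wrist view shows the lid centred at about (324,228), against (323,231) predicted, so the tin estimate is good. Descending and gripping.

Call:
{"api": "move_arm", "payload": {
  "targets": [
    [[0,0,0.035],0],
    [[0,0,0.075],0],
    [[0,0,0.11],0],
    [[0,0,0.132],0],
    [[0,0,0.132],0]
  ]
}}

```text
time_s: 1.65
eef_pos: [503.0, 494.7, 24.7]
ee_rot: [-2.038, -2.39, 0.011]
force: [-0.8, -1.0, -0.2]
opening: 85.8
grasp_force: 0.0
```

Call:
{"api": "move_arm", "payload": {
  "targets": [
    [[0,0,0],0],
    [[0,0,0],0],
    [[0,0,0],0],
    [[0,0,0],0],
    [[0,0,0],0]
  ],
  "fingers": 1,
  "squeeze": 30
}}

```text
time_s: 2.15
eef_pos: [500.4, 497.2, 35.3]
ee_rot: [-2.039, -2.38, 0.01]
force: [-47.6, -10.1, 81.9]
opening: 13.1
grasp_force: 39.2
```

Call:
{"api": "move_arm", "payload": {
  "targets": [
    [[0,0,0],0],
    [[0,0,-0.01],0],
    [[0,0,-0.04],0],
    [[0,0,-0.08],0],
    [[0,0,-0.12],0]
  ]
}}

```text
time_s: 2.65
eef_pos: [506.3, 496.2, 150.9]
ee_rot: [2.041, 2.388, 0.001]
force: [1.1, 0.8, 1.2]
opening: 0.0
grasp_force: 0.0
```

Run:
```python
from h import *
w=shot('wrist','w2'); s=ctrl.read_state(); print(s['eef_pos'],s['opening'],s['grasp_force'])
go(C(145,0,155),Y)
```

```text
[509.25727849 499.04265475 159.03511759] 0.12188692252953565 0.0
[[-0.2863, -0.0599, 0.0017], np.float64(0.006)]
```

View pics/w2.png

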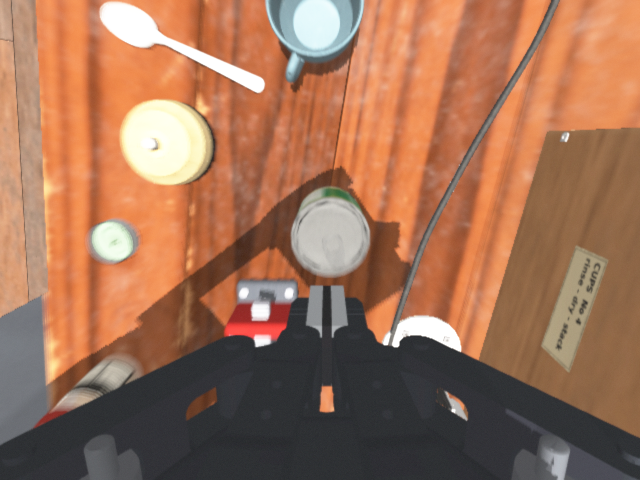

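Run:
```python
from h import *
for f,uv in(('w1',(324,228)),('w2',(331,240))):
    w=load(f); print(f,onz(w,uv,72),-w['R'].T@w['t'],w['R'][2])
w=load('w2'); print('tcp px',proj(w,[509.3,499,159]), proj(w,[509.3,499,72]))
shot('wrist','w3'); c=shot('top','top1'); s=shot('scene','scene1'); st=ctrl.read_state(); print(st['eef_pos'],st['ee_rot'],st['time_s'])
a=s['img'][150:330,220:420]; b=c['img'][180:340,240:450]
cv2.imwrite('pics/c3.png',np.hstack([cv2.resize(x,(400,400),interpolation=cv2.INTER_CUBIC)[...,::-1] for x in(a,b)]))
```

```text
w1 [507.55769135 496.99106529  72.        ] [499.72194148 560.07272446 341.41696646] [ 0.04022274 -0.26344907 -0.96383438]
w2 [510.6216842  492.93016913  72.        ] [496.05286549 561.62700895 333.36460501] [ 0.04242486 -0.26131841 -0.96431987]
tcp px [332.6083605  273.16463984] [330.53631262 231.74404009]
[507.18524036 496.91933398 150.83036801] [2.04135719 2.38758118 0.0061321 ] 2.85
```

View pics/c3.png

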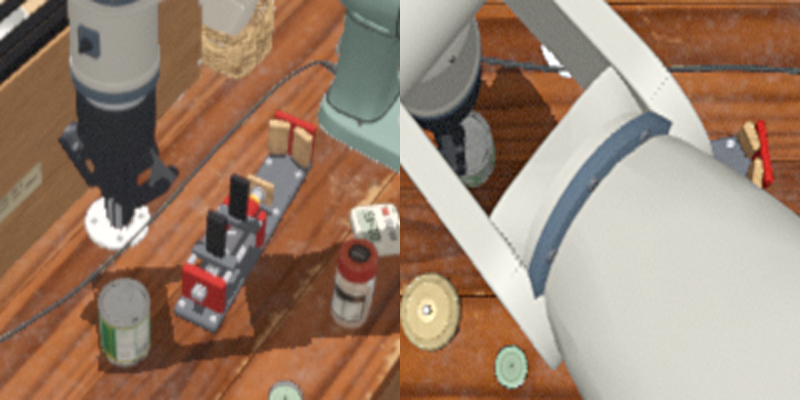

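The tin has not moved and the fingers closed above it. In the wrist view the tips lie at (325,288), lower than the projected TCP, so I'll check where the fingertips really are.

Run:
```python
from h import *
s=load('scene1'); w=load('w3'); st=ctrl.read_state(); e=st['eef_pos']; print(e)
for z in(-20,0,20,40,60): print(z,'scene',proj(s,e+[0,0,z]),'wrist',proj(w,e+[0,0,z]))
sc=cv2.resize(s['img'][225:315,255:320],None,fx=6,fy=6,interpolation=cv2.INTER_CUBIC)
wr=w['img'][180:420,220:430]; wr=cv2.resize(wr,None,fx=1.9,fy=540/240)
f=540
im=np.hstack([sc,cv2.resize(w['img'][180:420,220:400],(405,540))]); print(im.shape); cv2.imwrite('pics/c4.png',im[...,::-1])
```

```text
[507.18524036 496.91933398 150.83036801]
-20 scene [281.94983029 269.16560919] wrist [321.50966431 258.7974096 ]
0 scene [281.6694887  263.19395551] wrist [321.3857312  269.90607495]
20 scene [281.38221436 257.07462473] wrist [321.23557221 283.36547913]
40 scene [281.08774686 250.80207026] wrist [321.04987774 300.01008429]
60 scene [280.78581263 244.37046422] wrist [320.81434051 321.1223131 ]
(540, 795, 3)
```

View pics/c4.png

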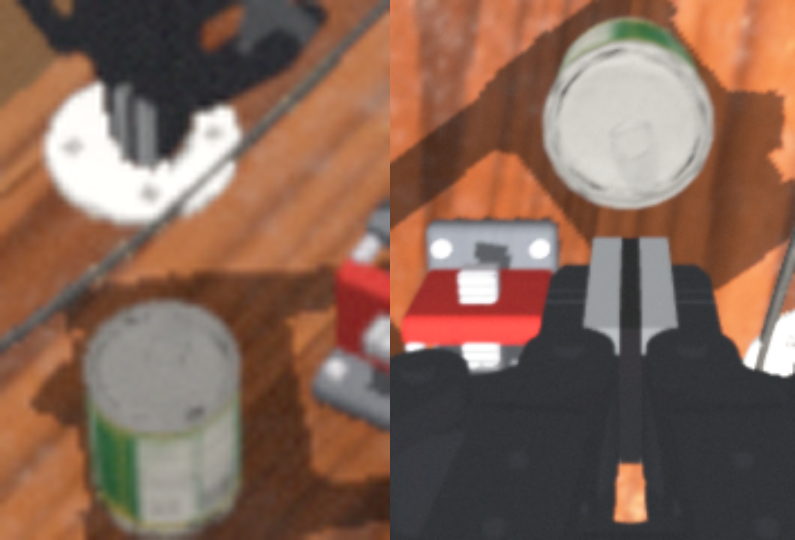

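Run:
```python
from h import *
s=load('scene1'); w=load('w3')
for a in ((277,250.8),(278,251.5)):
    (o1,d1),(o2,d2)=ray(s,a),ray(w,(326.5,285.2)); k=np.linalg.lstsq(np.c_[d1,-d2],o2-o1,rcond=None)[0]
    print(o1+k[0]*d1,o2+k[1]*d2)
print('lid scene',onz(s,(255+162/6,225+365/6),72),'lid wrist',onz(w,(220+238*180/405,180+125*240/540),72))
st=ctrl.read_state(); print(st['opening'],st['force'],st['time_s'])
```

```text
[507.9162098  508.61993415 201.10222752] [507.72355139 508.23279707 201.23958408]
[507.84633419 505.77585745 196.34253476] [508.08593048 506.25473238 196.17272141]
lid scene [508.63306389 497.71258695  72.        ] lid wrist [510.21031871 497.01052092  72.        ]
0.05369807206878722 [-0.11064609 -0.32227547 -0.91962447] 2.85
```

Call:
{"api": "move_arm", "payload": {
  "targets": [
    [[0,0,0],0],
    [[0,0,0],0],
    [[0,0,0],0],
    [[0,0,0],0],
    [[0,0,0],0]
  ]
}}

```text
time_s: 3.35
eef_pos: [506.3, 496.0, 147.8]
ee_rot: [-2.042, -2.388, 0.001]
force: [-0.0, 0.7, -0.5]
opening: -0.2
grasp_force: 0.0
```

Run:
```python
from h import *
w=shot('wrist','w4'); s=shot('scene','scene2'); e=ctrl.read_state()['eef_pos']; print(e)
g=w['img'].astype(int)
for v in range(270,300,2): print(v,g[v,312:342:3].sum(1)//3, (g[v,312:342:3].max(1)-g[v,312:342:3].min(1)))
t=e+np.array([0,11,0])
for z in(0,20,30,40,50,60): print(z,'scene',proj(s,t+[0,0,z]),'wrist',proj(w,t+[0,0,z]))
h=s['img'].astype(int)
for v in range(240,268,2): print(v,h[v,270:292:2].sum(1)//3)
```

```text
[506.38342997 496.1463553  148.11050129]
270 [112 171 173 167 166 169 169 168 163 165] [33 10  7  6  6  6  7  8  6  6]
272 [ 65  77 148 176 181 183 178 174 176 172] [65 48 31 15  8  8  8  8  8 16]
274 [ 66  60  84  89 106 120 145 141 112  81] [64 60 88 74 52 46 37 36 40 68]
276 [68 58 85 82 75 80 83 73 65 73] [59 60 85 84 80 80 87 81 68 76]
278 [63 61 84 80 75 81 84 74 67 77] [64 62 85 83 78 81 88 78 69 78]
280 [63 65 86 81 76 81 83 73 65 77] [62 65 85 80 80 85 89 77 71 80]
282 [65 69 87 80 74 81 83 73 69 78] [60 71 87 83 81 84 88 76 75 80]
284 [69 77 92 84 74 78 83 76 74 81] [50 65 80 74 77 81 83 64 66 72]
286 [139 141 140 139  44  45  76 139 138 141] [ 4  2  1  1  7 10  5  3  3  1]
288 [145 144 145 144  43  43  76 146 145 146] [4 4 6 3 2 1 2 6 4 5]
290 [143 144 144 142  44  39  74 146 145 145] [5 5 4 5 1 1 3 6 7 5]
292 [144 145 145 140  43  43  65 146 146 144] [5 5 4 5 2 2 1 6 5 5]
294 [145 145 145 141  40  44  68 146 145 145] [5 4 4 5 1 1 2 5 4 7]
296 [145 145 144 140  40  45  65 145 145 145] [5 6 5 4 1 0 1 5 5 5]
298 [144 146 145 140  42  40  62 145 146 145] [5 6 4 6 2 1 3 5 5 6]
[... 425 characters left out ...]

240 [240 221  56  51  51  45  40  43  47  40  41]
242 [249 249 125 118  62  50  39  43  41  46  46]
244 [252 250 128 122  72 116  54  39  44  50  45]
246 [252 248 121 125  80 130  70  46  43 119 165]
248 [251 247 134 126  78 130  73  46  40 168 228]
250 [251 252 235 138  78 129  85  46 166 250 251]
252 [253 252 251 172  73 129  91  85 246 251 211]
254 [253 253 253 249 232 166 182 240 252 200 201]
256 [253 253 253 253 234 207 249 248 189 198 242]
258 [241 252 253 253 240 214 243 168 194 220 149]
260 [183 207 240 249 249 241 152 109 182 148 126]
262 [102 102 136 143 139 113 111 124 127 127 126]
264 [ 99  99  99  99  92  95 119 126 124 127 122]
266 [ 93  97 111  92  87 119 123 123 123 123 113]
```

The settled tips appear about 45 mm above the reported TCP in both views. The first close therefore only brushed the lid. I'll open, then descend deeper in stages, watching the force.

Call:
{"api": "move_arm", "payload": {
  "targets": [
    [[0,0,0],0],
    [[0,0,0],0],
    [[0,0.002,0],0],
    [[0,0.002,0.015],0],
    [[0,0.002,0.03],0]
  ],
  "fingers": -1
}}

```text
time_s: 3.95
eef_pos: [508.5, 496.5, 117.4]
ee_rot: [2.042, 2.388, 0.001]
force: [-0.4, 0.1, -0.7]
opening: 72.1
grasp_force: 0.0
```

Call:
{"api": "move_arm", "payload": {
  "targets": [
    [[0,0,0.03],0],
    [[0,0,0.06],0],
    [[0,0,0.08],0],
    [[0,0,0.09],0],
    [[0,0,0.095],0]
  ]
}}

```text
time_s: 4.45
eef_pos: [507.6, 495.7, 21.3]
ee_rot: [-2.041, -2.388, 0.004]
force: [0.1, 0.3, 0.1]
opening: 85.2
grasp_force: 0.0
```

Run:
```python
from h import *
w=shot('wrist','w5'); s=shot('scene','scene3'); e=ctrl.read_state(); print(e['eef_pos'],e['force'])
a=cv2.resize(s['img'][225:315,240:330],(400,400),interpolation=cv2.INTER_CUBIC); b=cv2.resize(w['img'][160:420,150:480],(400,400))
cv2.imwrite('pics/c5.png',np.hstack([a,b])[...,::-1])
```

```text
[508.20053178 496.34669978  22.79654308] [ 0.46866557 -0.5238926   0.36439059]
```

View pics/c5.png

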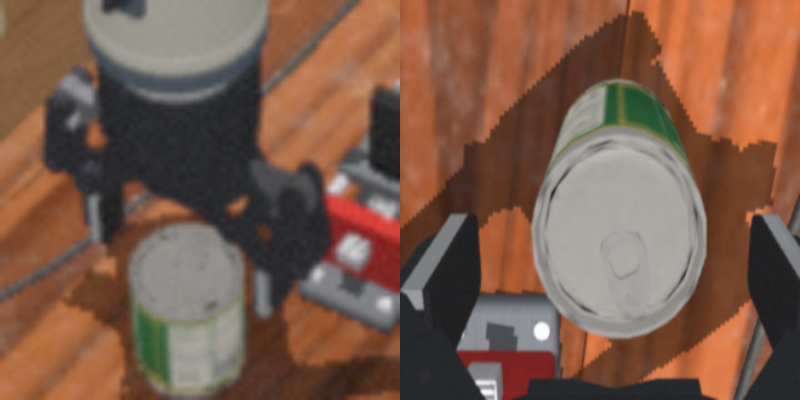

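The view confirms it. Open tips at crop (98,240) and (263,315) straddle the lid centred at (188,268), level with the lid, with the palm well above. I'll go 42 mm lower.

Call:
{"api": "move_arm", "payload": {
  "targets": [
    [[0,0,0.015],0],
    [[0,0,0.03],0],
    [[0,0,0.038],0],
    [[0,0,0.042],0],
    [[0,0,0.042],0]
  ]
}}

```text
time_s: 5.05
eef_pos: [508.0, 496.1, -19.6]
ee_rot: [-2.042, -2.388, 0.002]
force: [-0.8, 0.5, 0.9]
opening: 85.7
grasp_force: 0.0
```

Call:
{"api": "move_arm", "payload": {
  "targets": [
    [[0,0,0],0],
    [[0,0,0],0],
    [[0,0,0],0],
    [[0,0,0],0],
    [[0,0,0],0]
  ],
  "fingers": 1,
  "squeeze": 30
}}

```text
time_s: 5.55
eef_pos: [508.8, 496.9, -17.9]
ee_rot: [2.042, 2.388, 0.002]
force: [0.8, -0.4, 5.2]
opening: 56.6
grasp_force: 32.4
```

Call:
{"api": "move_arm", "payload": {
  "targets": [
    [[0,0,-0.01],0],
    [[0,0,-0.04],0],
    [[0,0,-0.08],0],
    [[0,0,-0.11],0],
    [[0,0,-0.12],0]
  ]
}}

```text
time_s: 6.05
eef_pos: [509.7, 497.8, 105.4]
ee_rot: [2.041, 2.387, 0.008]
force: [0.7, 0.3, -1.6]
opening: 56.8
grasp_force: 32.6
```

Call:
{"api": "move_arm", "payload": {
  "targets": [
    [[0,0,0],0],
    [[0,0,0],0],
    [[0,0,0],0],
    [[0,0,0],0],
    [[0,0,0],0]
  ]
}}

```text
time_s: 6.55
eef_pos: [507.9, 496.1, 100.1]
ee_rot: [-2.042, -2.388, 0.003]
force: [0.5, 0.3, -1.2]
opening: 56.7
grasp_force: 32.6
```

Run:
```python
from h import *
e=ctrl.read_state(); print(e['eef_pos'],e['opening'],e['grasp_force'],e['force'])
go(C(144,0,100),Y); c=load('top0')
for x in (144,150.5): print(C(x,0,12))
```

```text
[507.93914167 496.05414767 100.09978451] 56.672245327710876 32.582804560661316 [ 0.50451033  0.3295572  -1.23438084]
[[-0.2825, -0.058, 0.0005], np.float64(0.006)]
[494.5424 207.9272  12.    ]
[495.5148  201.50065  12.     ]
```

Call:
{"api": "move_arm", "payload": {
  "targets": [
    [[0,0,-0.03],0],
    [[-0.01,-0.002,-0.05],0],
    [[-0.04,-0.01,-0.05],0],
    [[-0.08,-0.018,-0.05],0],
    [[-0.12,-0.026,-0.05],0]
  ]
}}

```text
time_s: 7.05
eef_pos: [501.2, 372.4, 152.0]
ee_rot: [2.04, 2.388, 0.002]
force: [-0.4, -0.7, -1.5]
opening: 56.6
grasp_force: 32.7
```

Call:
{"api": "move_arm", "payload": {
  "targets": [
    [[-0.04,-0.008,0],0],
    [[-0.08,-0.016,0],0],
    [[-0.12,-0.024,0],0],
    [[-0.15,-0.03,0],0],
    [[-0.162,-0.032,0],0.006]
  ]
}}

```text
time_s: 7.55
eef_pos: [494.4, 206.0, 151.9]
ee_rot: [2.051, 2.379, -0.0]
force: [0.4, 0.4, -1.1]
opening: 57.2
grasp_force: 32.7
```

Call:
{"api": "move_arm", "payload": {
  "targets": [
    [[0,0,0],0],
    [[0,0,0],0],
    [[0,0,0],0],
    [[0,0,0],0],
    [[0,0,0],0]
  ]
}}

```text
time_s: 8.05
eef_pos: [494.9, 209.7, 151.3]
ee_rot: [-2.047, -2.383, 0.0]
force: [-0.6, 0.0, -2.3]
opening: 56.8
grasp_force: 32.7
```

Run:
```python
from h import *
w=shot('wrist','w6'); s=shot('scene','scene4'); t=shot('top','top4'); e=ctrl.read_state(); print(e['eef_pos'],e['opening'],e['grasp_force'],e['force'])
go(C(144,0,-8),Y)
# where plate-frame features sit in this wrist view
for n,X in dict(seat=C(150.5,0,12),veeL=C(187,28,70),veeR=C(187,-28,70),padL=C(90,18,62),padR=C(90,-18,62),bar=C(28,0,125)).items(): print(n,proj(w,X).round(1))
```

```text
[494.84026053 209.27651912 151.28040454] 56.73756751019582 32.74941623210907 [ 0.06376518 -0.55416418 -1.58128199]
[[-0.0013, -0.0005, 0.1593], np.float64(0.0)]
seat [325.4 227. ]
veeL [361.8 290.6]
veeR [288.6 290.5]
padL [350.5 160.5]
padR [300.2 160.4]
bar [325.1  42.2]
```

Run:
```python
from h import *
for f in('w6','scene4','top4'):
    w=load(f); hsv=cv2.cvtColor(w['img'],cv2.COLOR_RGB2HSV); H,S,V=hsv[...,0],hsv[...,1],hsv[...,2]
    P=lambda x,y,z:proj(w,C(x,y,z))
    q=np.array([P(x,y,z) for x in(-80,200) for y in(-35,35) for z in(0,125)]); lo=q.min(0).astype(int).clip(0); hi=q.max(0).astype(int)
    print(f,lo,hi)
    for n,m in dict(red=((H<4)|(H>174))&(S>190)&(V>90),yellow=(H>22)&(H<33)&(S>170)&(V>150),cork=(H>9)&(H<22)&(S>60)&(S<140)&(V>150)).items():
        z=np.zeros_like(m); z[lo[1]:hi[1],lo[0]:hi[0]]=1
        k,l,s,c=cv2.connectedComponentsWithStats((m&z).astype(np.uint8))
        for i in range(1,k):
            if s[i,4]>6: print(' ',n,s[i],c[i].round(1))
```

```text
w6 [244   0] [406 343]
  red [353  93   3  10  16] [353.7  96.6]
  red [312  95   4  27  55] [312.9 107.5]
  red [290 100  11   7  22] [295.6 104.3]
  red [337 101   3   8  14] [338.3 104.8]
  red [353 104  10   3  14] [357.7 105.4]
  red [335 115   5  15  33] [338.  122.5]
  red [313 123   5   4   9] [315.4 123.9]
  cork [255   7   4   3   7] [256.6   8.1]
  cork [381  29   5   8  27] [382.7  32.4]
  cork [398  44   3   5  11] [399.  46.]
  cork [402  62   2   5   8] [402.5  64. ]
  cork [283  70   3   7  11] [284.2  73.5]
  cork [367  94  14  13 110] [373.  100.5]
  cork [391  97   4   3   9] [392.7  98. ]
  cork [384  98   9  18  87] [387.3 106.9]
  cork [361 111   7  10  35] [363.6 114.9]
  cork [390 116  16  27 288] [398.8 128.5]
  cork [360 124   5  11  19] [361.1 128. ]
  cork [251 127   8  13  47] [254.8 132.3]
  cork [263 137   7   8  32] [266.  140.2]
  cork [359 141  23  34 348] [369.3 158.9]
  cork [253 142   4   6  11] [254.6 144.1]
  cork [302 155  49   4  70] [326.3 156.8]
  cork [397 157   9   9  51] [400.5 161.2]
  cork [305 163  44   3  70] [325.6 164.3]
  cork [387
[... 2002 characters left out ...]
218] [445 279]
  red [361 239   5   5  19] [363.1 240.7]
  red [313 247   8  25 102] [316.5 258.7]
  red [363 246  12  11  96] [368.5 251.4]
  red [363 260   6   6  19] [366.2 262.4]
  yellow [375 248   3   6  14] [375.9 250.6]
  cork [363 220   8   9  49] [366.5 224.4]
  cork [392 221   5   3   8] [393.8 221.5]
  cork [330 222   4   3   7] [331.  222.7]
  cork [395 224   6   5  18] [397.1 226.2]
  cork [356 231   6   3  10] [359.  232.4]
  cork [377 231   7   3   9] [379.8 231.8]
  cork [373 235  10   5  22] [378.  236.5]
  cork [356 236   4   4   7] [357.9 237.1]
  cork [382 240   6  17  50] [384.6 247.9]
  cork [353 269   4   3   7] [354.1 269.6]
  cork [428 269   4   6  16] [429.9 271.9]
```

Call:
{"api": "move_arm", "payload": {
  "targets": [
    [[-0.001,0,0.03],0],
    [[-0.001,0,0.07],0],
    [[-0.001,0,0.11],0],
    [[-0.001,0,0.135],0],
    [[-0.001,0,0.145],0]
  ]
}}

```text
time_s: 8.7
eef_pos: [493.3, 207.3, 3.9]
ee_rot: [-2.047, -2.38, 0.006]
force: [-0.5, 0.6, -1.1]
opening: 56.7
grasp_force: 32.8
```

Call:
{"api": "move_arm", "payload": {
  "targets": [
    [[0,0,0],0],
    [[0,0,0],0],
    [[0,0,0.002],0],
    [[0,0,0.004],0],
    [[0,0,0.006],0]
  ]
}}

```text
time_s: 9.2
eef_pos: [495.6, 208.1, 1.1]
ee_rot: [2.048, 2.381, 0.002]
force: [-0.3, 0.6, -2.7]
opening: 56.8
grasp_force: 32.8
```

Call:
{"api": "move_arm", "payload": {
  "targets": [
    [[0,0,0.001],0],
    [[0,0,0.002],0],
    [[0,0,0.003],0],
    [[0,0,0.004],0],
    [[0,0,0.005],0]
  ]
}}

```text
time_s: 9.7
eef_pos: [495.0, 207.9, -4.7]
ee_rot: [-2.049, -2.382, 0.0]
force: [0.6, 0.5, -2.2]
opening: 56.8
grasp_force: 32.8
```

Call:
{"api": "move_arm", "payload": {
  "targets": [
    [[0,0,0.001],0],
    [[0,0,0.001],0],
    [[0,0,0.002],0],
    [[0,0,0.002],0],
    [[0,0,0.002],0]
  ]
}}

```text
time_s: 10.2
eef_pos: [495.0, 207.9, -6.0]
ee_rot: [2.049, 2.382, -0.0]
force: [-2.6, -1.2, 8.2]
opening: 57.0
grasp_force: 33.7
```

Call:
{"api": "move_arm", "payload": {
  "targets": [
    [[0,0,0.001],0],
    [[0,0,0.001],0],
    [[0,0,0.001],0],
    [[0,0,0.001],0],
    [[0,0,0.001],0]
  ]
}}

```text
time_s: 10.7
eef_pos: [495.1, 207.9, -6.0]
ee_rot: [2.049, 2.382, 0.0]
force: [-7.3, -3.2, 22.5]
opening: 57.0
grasp_force: 34.8
```

Call:
{"api": "move_arm", "payload": {
  "targets": [
    [[0,0,-0.001],0],
    [[0,0,-0.0015],0],
    [[0,0,-0.0015],0],
    [[0,0,-0.0015],0],
    [[0,0,-0.0015],0]
  ]
}}

```text
time_s: 11.2
eef_pos: [495.2, 208.0, -5.9]
ee_rot: [2.049, 2.382, 0.0]
force: [-1.3, -0.7, 4.9]
opening: 56.8
grasp_force: 33.2
```

Call:
{"api": "move_arm", "payload": {
  "targets": [
    [[0,0,0],0],
    [[0,0,0],0],
    [[0,0,0],0],
    [[0,0,0],0],
    [[0,0,0],0]
  ],
  "fingers": -1
}}

```text
time_s: 11.7
eef_pos: [495.0, 207.9, -6.2]
ee_rot: [-2.049, -2.382, 0.0]
force: [-0.7, -0.0, -0.2]
opening: 85.5
grasp_force: 0.0
```

Call:
{"api": "move_arm", "payload": {
  "targets": [
    [[0,0,-0.01],0],
    [[0,0,-0.04],0],
    [[0,0,-0.08],0],
    [[0,0,-0.12],0],
    [[0,0,-0.16],0]
  ]
}}

```text
time_s: 12.2
eef_pos: [494.8, 207.8, 156.2]
ee_rot: [2.049, 2.382, 0.0]
force: [1.4, 0.4, 0.1]
opening: 85.1
grasp_force: 0.0
```

Run:
```python
from h import *
w=shot('wrist','w7'); s=shot('scene','scene5'); t=shot('top','top5'); e=ctrl.read_state(); print(e['eef_pos'],e['opening'],e['force'])
print('lid pred (144)',proj(w,C(144,0,84)),proj(w,C(172.5,0,84)),proj(w,C(144,28.5,84)))
go(C(0,0,100),D)
cv2.imwrite('pics/c6.png',np.hstack([cv2.resize(w['img'],(480,360)),cv2.resize(s['img'][170:310,280:410],(320,360))])[...,::-1])
```

```text
[496.99360348 208.71511884 157.34928007] 85.40334589070908 [ 0.55769603 -0.65144028 -0.45457414]
lid pred (144) [325.63564006 236.82447334] [325.63634295 274.6135776 ] [365.79235453 236.83797183]
[[0.1435, -0.0029, 0.0575], np.float64(1.571)]
```

View pics/c6.png

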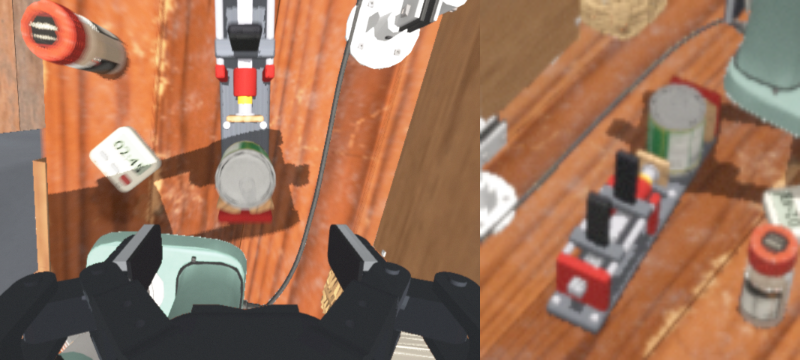

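The tin stands upright in front of the vee (lid at wrist (327,240) full-scale, predicted 237). The timer and cinnamon are untouched. Turning to the bars.

Call:
{"api": "move_arm", "payload": {
  "targets": [
    [[0.03,-0.001,0],-0.12],
    [[0.06,-0.002,0],-0.24],
    [[0.09,-0.003,0],-0.36],
    [[0.12,-0.003,0],-0.48],
    [[0.1435,-0.003,0],-0.6]
  ]
}}

```text
time_s: 12.85
eef_pos: [469.5, 350.4, 152.7]
ee_rot: [-1.245, -2.883, 0.002]
force: [0.1, -0.0, 0.1]
opening: 85.4
grasp_force: 0.0
```

Call:
{"api": "move_arm", "payload": {
  "targets": [
    [[0,0,0],-0.13],
    [[0,0,0],-0.26],
    [[0,0,0],-0.39],
    [[0,0,0],-0.52],
    [[0,0,0],-0.65]
  ]
}}

```text
time_s: 13.35
eef_pos: [469.8, 348.8, 152.5]
ee_rot: [-0.259, -3.129, 0.002]
force: [-0.3, 0.4, 0.1]
opening: 85.9
grasp_force: 0.0
```

Call:
{"api": "move_arm", "payload": {
  "targets": [
    [[0,0,0],-0.13],
    [[0,0,0],-0.25],
    [[0,0,0],-0.321],
    [[0,0,0],-0.321],
    [[0,0,0],-0.321]
  ]
}}

```text
time_s: 13.85
eef_pos: [470.1, 348.9, 153.0]
ee_rot: [0.232, -3.132, 0.001]
force: [-0.3, -0.1, -0.7]
opening: 85.2
grasp_force: 0.0
```

```bash
cat >> h.py <<'E'
def loc(X): X=np.asarray(X)-O; return np.array([X@D,X@Y,X[2]])
E
python3 - <<'E'
from h import *
w=shot('wrist','w8'); s=shot('scene','scene6'); e=ctrl.read_state(); print(e['eef_pos'],loc(e['eef_pos']))
go(C(0,0,30),D)
for f in('w8','w7','scene5'):
    c=load(f); g=c['img'].max(2)<55
    z=np.zeros(g.shape,bool)
    q=np.array([proj(c,C(x,y,zz)) for x in(-45,45) for y in(-20,20) for zz in(75,135)]); lo=q.min(0).astype(int).clip(0); hi=q.max(0).astype(int)
    z[lo[1]:hi[1],lo[0]:hi[0]]=1
    print(f,lo,hi,'pred tops',[proj(c,C(x,y,125)).round(1).tolist() for x in(-34,34) for y in(-12,12)])
    k,l,st,ce=cv2.connectedComponentsWithStats((g&z).astype(np.uint8))
    for i in range(1,k):
        if st[i,4]>30: 
            pts=np.argwhere(l==i)[:,::-1].astype(np.float32); print('  ',st[i],cv2.minAreaRect(pts))
E
```

```text
[470.38034429 349.14196874 153.40509626] [  0.75304501  -2.76329507 153.40509626]
[[-0.0029, 0.0008, 0.1234], np.float64(-0.002)]
w8 [248 212] [410 299] pred tops [[386.9, 242.1], [385.2, 280.3], [271.4, 242.2], [273.0, 280.4]]
   [ 275  223   23   57 1019] ((286.0, 251.0), (56.0, 22.0), 90.0)
   [ 362  222   25   57 1047] ((374.0, 250.0), (56.0, 24.0), 90.0)
w7 [280   0] [370  88] pred tops [[300.3, -103.8], [350.7, -103.7], [302.6, 53.4], [348.4, 53.4]]
   [307  50  39  18 615] ((326.0, 58.5), (17.0, 38.0), 90.0)
scene5 [317 219] [351 268] pred tops [[332.8, 249.7], [323.2, 245.8], [346.3, 230.0], [337.0, 226.3]]
   [335 230   9  19 122] ((338.9517517089844, 239.07933044433594), (7.557138919830322, 17.605642318725586), 4.763641834259033)
   [324 249   9  16 119] ((328.0, 256.5), (15.0, 8.0), 90.0)
```

Call:
{"api": "move_arm", "payload": {
  "targets": [
    [[-0.003,0.002,0.02],0],
    [[-0.003,0.002,0.045],0],
    [[-0.003,0.002,0.06],0],
    [[-0.003,0.002,0.07],0],
    [[-0.003,0.002,0.075],0]
  ]
}}

```text
time_s: 14.45
eef_pos: [473.0, 351.5, 78.0]
ee_rot: [0.235, -3.132, 0.001]
force: [-0.4, 0.7, 0.2]
opening: 85.3
grasp_force: 0.0
```

Call:
{"api": "move_arm", "payload": {
  "targets": [
    [[0,0,0.01],0],
    [[0,0,0.02],0],
    [[0,0,0.03],0],
    [[0,0,0.04],0],
    [[0,0,0.048],0]
  ]
}}

```text
time_s: 14.95
eef_pos: [473.2, 351.6, 29.9]
ee_rot: [0.236, -3.132, 0.0]
force: [0.7, 0.3, 0.1]
opening: 85.5
grasp_force: 0.0
```

```bash
cat > st.py <<'E'
from h import *
# stem/pad measure from pics: yellow and cork along clamp axis (z=46 axis, top of barrel ~57)
def ext(f):
    c=load(f); hsv=cv2.cvtColor(c['img'],cv2.COLOR_RGB2HSV); H,S,V=[hsv[...,i].astype(int) for i in range(3)]
    q=np.array([proj(c,C(x,y,z)) for x in(45,135) for y in(-14,14) for z in(40,62)]); lo=q.min(0).astype(int).clip(0); hi=q.max(0).astype(int)+1
    m=np.zeros(H.shape,bool); m[lo[1]:hi[1],lo[0]:hi[0]]=1
    y=m&(H>20)&(H<35)&(S>120)&(V>120)
    p=np.argwhere(y)[:,::-1]; x=[loc(onz(c,a,52))[0] for a in p]
    print(f,'yellow n',len(p), np.percentile(x,[5,50,95]).round(1) if len(x) else '')
    # axis profile at z=57
    print([tuple(int(k) for k in c['img'][tuple(proj(c,C(a,0,56)).round().astype(int)[::-1])]) for a in range(56,118,4)])
E
python3 - <<'E'
from st import *
w=shot('wrist','w9'); shot('scene','scene7'); shot('top','top7'); e=ctrl.read_state(); print(loc(e['eef_pos']),e['force'],e['opening'])
for f in('w7','w8','w9','scene7','top7','top0'): ext(f)
print(proj(w,C(70,0,50)),proj(w,C(145,0,84)))
E
```

```text
[-1.1976344   0.10312051 30.21746575] [ 0.58862425 -0.39238398  0.22171898] 85.25692015256377
w7 yellow n 174 [69.6 72.7 75.6]
[(255, 85, 78), (255, 86, 77), (255, 84, 76), (253, 77, 71), (255, 255, 134), (255, 255, 249), (255, 255, 255), (255, 255, 255), (237, 209, 180), (255, 241, 182), (167, 172, 181), (168, 173, 183), (154, 156, 166), (91, 91, 97), (114, 114, 102), (67, 104, 63)]
w8 yellow n 48 [ 71.   72.8 125.9]
[(142, 38, 36), (141, 38, 33), (140, 36, 34), (145, 57, 36), (213, 162, 53), (154, 145, 140), (148, 146, 150), (136, 134, 139), (116, 88, 65), (157, 120, 86), (140, 143, 148), (139, 143, 151), (118, 113, 95), (35, 75, 44), (64, 89, 48), (64, 93, 52)]
w9 yellow n 620 [ 69.6  74.4 134.3]
[(218, 62, 60), (219, 66, 63), (218, 62, 58), (249, 192, 75), (254, 235, 86), (219, 217, 221), (219, 217, 221), (211, 208, 214), (167, 131, 96), (234, 188, 135), (214, 196, 182), (91, 136, 95), (58, 119, 72), (61, 130, 77), (121, 150, 83), (124, 152, 85)]
scene7 yellow n 0 
[(116, 40, 37), (133, 39, 38), (134, 46, 38), (165, 116, 57), (171, 141, 82), (138, 138, 140), (140, 136, 138), (139, 129, 124), (147, 117, 88), (163, 131, 94), (124, 116, 78), (68, 101, 59), (75, 109, 60), (82, 113, 65), (85, 116, 65), (70, 113, 72)]
top7 yellow n 11 [71.  73.1 75.1]
[(75, 82, 76), (23, 32, 40), (46, 28, 40), (147, 75, 27), (160, 126, 18), (91, 68, 28), (25, 29, 36), (34, 39, 44), (114, 101, 96), (139, 109, 78), (133, 137, 148), (133, 140, 147), (136, 140, 147), (133, 137, 144), (110, 117, 109), (76, 97, 70)]
top0 yellow n 19 [71.  73.5 76. ]
[(220, 47, 40), (216, 50, 39), (216, 52, 45), (207, 110, 46), (255, 254, 0), (255, 248, 98), (226, 226, 239), (221, 223, 230), (199, 195, 203), (228, 189, 132), (134, 132, 143), (127, 135, 142), (135, 136, 143), (134, 140, 143), (130, 135, 142), (129, 134, 143)]
[176.06023146 286.75667945] [-55.30406721 320.41562184]
```

The wrist view shows the stem clearly (barrel end about x=68, pad face about 94 in clamp axes). First I'll squeeze lightly to check centring.

Call:
{"api": "move_arm", "payload": {
  "targets": [
    [[0,0,0],0],
    [[0,0,0],0],
    [[0,0,0],0],
    [[0,0,0],0],
    [[0,0,0],0]
  ],
  "fingers": -0.5,
  "squeeze": 30
}}

```text
time_s: 15.6
eef_pos: [473.7, 351.9, 31.3]
ee_rot: [-0.236, 3.132, 0.001]
force: [0.6, -1.4, 2.2]
opening: 64.0
grasp_force: 1.8
```

```bash
cat >> st.py <<'E'
def prof(f):
    c=load(f); im=c['img'].astype(float); xs=np.arange(55,150,.5)
    vals=[]
    for a in xs:
        vs=[cv2.getRectSubPix(c['img'],(1,1),tuple(map(float,proj(c,C(a,y,55)))))[0,0] for y in(-2,0,2)]
        vals.append(np.mean(vs,0))
    v=cv2.cvtColor(np.uint8([vals]),cv2.COLOR_RGB2HSV)[0].astype(int)
    lab=''.join('g' if 35<h<95 and s>60 else '.' if s<45 else 'R' if (h<8 or h>172) and s>140 else 'Y' if 19<h<34 and s>130 else 'c' if 8<h<22 else '?' for h,s,_ in v)
    out=[];st=0
    for i in range(1,len(lab)+1):
        if i==len(lab) or lab[i]!=lab[st]: out.append(f'{lab[st]}{xs[st]:.1f}-{xs[i-1]:.1f}'); st=i
    print(f,' '.join(out))
def now(f):
    w=shot('wrist',f); e=ctrl.read_state(); print('t',round(e['time_s'],2),'loc',loc(e['eef_pos']).round(1),'F(D,Y,z)',np.round([e['force']@D,e['force']@Y,e['force'][2]],1),'open',round(e['opening'],1),'grip',round(e['grasp_force'],1)); prof(f)
E
python3 -c "
from st import *
prof('w9'); now('w10')"
```

```text
w9 R55.0-67.5 c68.0-68.0 Y68.5-73.5 ?74.0-74.0 .74.5-86.5 c87.0-97.0 ?97.5-97.5 g98.0-124.0 ?124.5-125.0 .125.5-134.5 ?135.0-135.0 g135.5-136.5 ?137.0-139.0 c139.5-139.5 .140.0-149.5
t 15.65 loc [-1.5  0.9 31.2] F(D,Y,z) [0.6 0.8 2.1] open 64.2 grip 1.8
w10 R55.0-68.0 c68.5-68.5 Y69.0-74.0 ?74.5-74.5 .75.0-86.5 c87.0-97.0 ?97.5-98.0 g98.5-124.0 ?124.5-124.5 .125.0-135.0 ?135.5-135.5 g136.0-137.5 ?138.0-140.5 .141.0-149.5
```

Call:
{"api": "move_arm", "payload": {
  "targets": [
    [[0,0,0],0],
    [[0,0,0],0],
    [[0,0,0],0],
    [[0,0,0],0],
    [[0,0,0],0]
  ],
  "fingers": 0.15
}}

```text
time_s: 16.15
eef_pos: [473.9, 352.0, 31.6]
ee_rot: [-0.236, 3.132, 0.001]
force: [0.2, -1.5, 7.4]
opening: 36.4
grasp_force: 5.9
```

```bash
python3 -c "
from st import *
now('w11')"
```

```text
t 16.2 loc [-1.6  1.1 31.6] F(D,Y,z) [1.4 0.2 8.2] open 36.1 grip 5.9
w11 R55.0-80.0 c80.5-80.5 Y81.0-85.5 ?86.0-86.0 .86.5-98.5 c99.0-106.5 ?107.0-107.0 .107.5-108.5 ?109.0-109.5 g110.0-124.0 ?124.5-125.0 .125.5-135.0 g135.5-137.5 ?138.0-140.5 .141.0-149.5
```

Call:
{"api": "move_arm", "payload": {
  "targets": [
    [[0,0,0],0],
    [[0,0,0],0],
    [[0,0,0],0],
    [[0,0,0],0],
    [[0,0,0],0]
  ],
  "fingers": -0.7
}}

```text
time_s: 16.7
eef_pos: [473.2, 351.7, 30.7]
ee_rot: [0.236, -3.132, 0.0]
force: [0.0, 0.3, 0.2]
opening: 72.6
grasp_force: 0.0
```

```bash
python3 -c "
from st import *
now('w12')"
```

```text
t 16.75 loc [-1.4  0.4 30.8] F(D,Y,z) [0.4 0.4 0.2] open 72.3 grip 0.0
w12 R55.0-80.0 c80.5-80.5 Y81.0-85.5 ?86.0-86.0 .86.5-98.5 c99.0-106.5 .107.0-107.5 c108.0-108.0 ?108.5-109.5 g110.0-124.0 ?124.5-125.0 .125.5-135.0 ?135.5-135.5 g136.0-137.5 ?138.0-138.5 Y139.0-139.0 ?139.5-140.5 .141.0-149.5
```

Call:
{"api": "move_arm", "payload": {
  "targets": [
    [[0,0,0],0],
    [[0,0,0],0],
    [[0,0,0],0],
    [[0,0,0],0],
    [[0,0,0],0]
  ],
  "fingers": 0.15
}}

```text
time_s: 17.25
eef_pos: [474.0, 352.0, 31.8]
ee_rot: [-0.236, 3.131, 0.001]
force: [0.4, -1.7, 8.2]
opening: 36.8
grasp_force: 6.4
```

```bash
python3 -c "
from st import *
now('w13')"
```

```text
t 17.3 loc [-1.6  1.2 31.8] F(D,Y,z) [0.8 0.4 7.5] open 36.6 grip 6.4
w13 .55.0-63.0 ?63.5-64.0 R64.5-92.0 c92.5-92.5 Y93.0-96.5 ?97.0-97.0 .97.5-110.5 c111.0-115.0 ?115.5-116.0 .116.5-120.5 ?121.0-121.5 g122.0-124.0 ?124.5-125.0 .125.5-135.0 ?135.5-135.5 g136.0-137.5 ?138.0-138.5 Y139.0-139.0 ?139.5-140.5 .141.0-149.5
```

Call:
{"api": "move_arm", "payload": {
  "targets": [
    [[0,0,0],0],
    [[0,0,0],0],
    [[0,0,0],0],
    [[0,0,0],0],
    [[0,0,0],0]
  ],
  "fingers": -0.7
}}

```text
time_s: 17.8
eef_pos: [473.2, 351.7, 30.8]
ee_rot: [0.236, -3.133, 0.0]
force: [0.1, 0.6, 0.2]
opening: 72.5
grasp_force: 0.0
```

```bash
python3 -c "
from st import *
now('w14')"
```

```text
t 17.85 loc [-1.3  0.4 30.8] F(D,Y,z) [-0.1  0.4  0.2] open 72.3 grip 0.0
w14 .55.0-63.0 ?63.5-63.5 R64.0-92.0 c92.5-92.5 Y93.0-96.5 ?97.0-97.5 .98.0-110.5 c111.0-115.5 ?116.0-116.0 .116.5-120.5 ?121.0-122.0 g122.5-124.5 ?125.0-125.5 .126.0-135.5 ?136.0-136.0 g136.5-138.0 ?138.5-139.0 Y139.5-139.5 ?140.0-141.0 .141.5-149.5
```

Call:
{"api": "move_arm", "payload": {
  "targets": [
    [[0,0,0],0],
    [[0,0,0],0],
    [[0,0,0],0],
    [[0,0,0],0],
    [[0,0,0],0]
  ],
  "fingers": -0.03
}}

```text
time_s: 18.35
eef_pos: [473.9, 352.1, 31.9]
ee_rot: [-0.236, 3.131, 0.001]
force: [-0.4, -1.9, 7.8]
opening: 44.2
grasp_force: 7.9
```

```bash
python3 -c "
from st import *
now('w15')"
```

```text
t 18.4 loc [-1.6  1.2 31.8] F(D,Y,z) [ 1.1 -1.2  8. ] open 43.8 grip 7.9
w15 .55.0-70.5 ?71.0-71.5 R72.0-99.5 c100.0-100.0 ?100.5-101.0 .101.5-114.5 c115.0-119.5 ?120.0-120.0 .120.5-125.0 ?125.5-126.0 g126.5-128.5 ?129.0-129.5 .130.0-139.5 ?140.0-140.0 g140.5-142.5 ?143.0-145.0 .145.5-149.5
```

Call:
{"api": "move_arm", "payload": {
  "targets": [
    [[0,0,0],0],
    [[0,0,0],0],
    [[0,0,0],0],
    [[0,0,0],0],
    [[0,0,0],0]
  ],
  "fingers": 0.11
}}

```text
time_s: 18.9
eef_pos: [474.0, 352.1, 32.1]
ee_rot: [-0.236, 3.131, 0.001]
force: [-1.1, -1.7, 10.5]
opening: 38.4
grasp_force: 9.5
```

```bash
python3 -c "
from st import *
now('w16')"
```

```text
t 18.95 loc [-1.6  1.3 32.1] F(D,Y,z) [ 1.2 -1.7 10.6] open 38.4 grip 9.5
w16 .55.0-73.5 ?74.0-74.0 R74.5-102.5 ?103.0-103.0 .103.5-114.5 c115.0-119.5 ?120.0-120.0 .120.5-125.0 ?125.5-126.0 g126.5-128.5 ?129.0-129.5 .130.0-139.5 ?140.0-140.0 g140.5-142.5 ?143.0-145.5 .146.0-149.5
```

Call:
{"api": "move_arm", "payload": {
  "targets": [
    [[0,0,0],0],
    [[0,0,0],0],
    [[0,0,0],0],
    [[0,0,0],0],
    [[0,0,0],0]
  ],
  "fingers": 0.19
}}

```text
time_s: 19.45
eef_pos: [474.1, 352.1, 32.2]
ee_rot: [-0.236, 3.131, 0.001]
force: [-0.9, -3.0, 11.8]
opening: 34.9
grasp_force: 10.4
```

Call:
{"api": "move_arm", "payload": {
  "targets": [
    [[0,0,0],0],
    [[0,0,0],0],
    [[0,0,0],0],
    [[0,0,0],0],
    [[0,0,0],0]
  ]
}}

```text
time_s: 19.95
eef_pos: [474.1, 352.1, 32.2]
ee_rot: [-0.236, 3.131, 0.001]
force: [-1.8, -1.9, 12.1]
opening: 34.5
grasp_force: 10.4
```

```bash
python3 -c "
from st import *
now('w17'); s=shot('scene','scene9'); shot('top','top9'); prof('top9')
w=load('w17'); hsv=cv2.cvtColor(w['img'],cv2.COLOR_RGB2HSV)
"
```

```text
t 20.0 loc [-1.6  1.4 32.2] F(D,Y,z) [ 1.4 -1.7 11.7] open 34.8 grip 10.4
w17 .55.0-75.0 ?75.5-75.5 R76.0-104.0 ?104.5-104.5 .105.0-114.5 c115.0-119.5 ?120.0-120.0 .120.5-125.0 ?125.5-126.0 g126.5-129.0 ?129.5-129.5 .130.0-139.5 ?140.0-140.0 g140.5-142.5 ?143.0-145.0 c145.5-145.5 .146.0-149.5
top9 .55.0-78.5 ?79.0-80.5 R81.0-104.0 ?104.5-105.5 .106.0-115.5 c116.0-123.0 ?123.5-125.5 .126.0-149.5
```

```bash
python3 -c "
from station import ctrl
print(ctrl.finish_job())"
```

```text
the job is handed in; nothing more can be done
None
```

The job is handed in: the tin stands in the vee, the pad's stem is pressed in about 8 mm as measured from the camera (yellow half gone, well short of the stop), and the fingers are still squeezing the bars at about 10 N. My first grasp missed and closed on the tin's lid without measurably moving it, pushing up on the gripper with about 82 N; the second grasp held. The judge's result was not shown.

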